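# Put the jar, the tea caddy and the egg rack back on their own boards

## Task

The porcelain jar, the square tea caddy and the wooden egg rack have been put away on each other's places: put the jar upright in the middle of the round board, the caddy upright in the middle of the square board and squared up with it, and the egg rack on its stand, both dowels through its two small end holes and lying flat on the base. The cork mat is free for parking something meanwhile. Set the things down, do not drop them, let go of everything, and leave the mug and the glass tumbler where they stand.

Things in the scene. Friction and masses are not known exactly. Their poses are not given: they have to be found in the camera images.
- jar: Loose white porcelain jar with lid, round: body 62 mm in diameter from 4 mm to 73 mm high, flat lid rim 65 mm in diameter at 73 to 77 mm, small knob on the lid up to 93 mm. About 0.3 kg. Origin at the centre of its underside, z up. Grip it across the body, for instance 45 mm above its underside.
- caddy: Loose dark wooden tea caddy, a square block with lid (closed, fixed): 60 x 60 mm, 74 mm high, with a thin recessed brass band at 56 to 58 mm and a brass knob up to 87 mm. About 0.25 kg. Origin at the centre of its underside, x and y square to its sides, z up.
- egg_rack: Loose pale wooden egg rack, a flat plank 56 mm (its x) by 180 mm (its y), 20 mm thick, with three 34 mm holes for eggs along its middle (at y = -39, 0 and 39 mm) and two small 16 mm through holes near the ends, at y = -72 and 72 mm. About 0.16 kg. Origin at the centre of its underside, z up. Either end may go to either dowel. It can be gripped across its 56 mm width at the middle.
- round_board: Fixed round wooden board, 120 mm in diameter, 10 mm high, the jar's place. Origin at the centre of its underside, on the worktop.
- square_board: Fixed square wooden board, 120 x 120 mm, 10 mm high, the caddy's place. Origin at the centre of its underside, x and y square to its sides.
- dowel_stand: Fixed oblong wooden stand, the egg rack's place: base 80 mm (its x) by 200 mm (its y), 14 mm high, with two upright dowels of 10 mm diameter with tapered tips at y = -72 and 72 mm, standing 30 mm above the base (tips at 44 mm). Origin at the centre of its underside. At the start a thing stands on the base between the dowels.
- cork_mat: Fixed thin cork mat, 120 mm (its x) by 200 mm (its y), 4 mm high, the free spot. Origin at the centre of its underside. Empty at the start.
- mug: Loose white mug, bystander, 76 mm in diameter and 85 mm high, with a handle on its +y side. Origin at the centre of its underside. Leave it alone.
- tumbler: Loose clear glass tumbler, bystander, 66 mm in diameter at the rim and 85 mm high. Origin at the centre of its underside. Leave it alone.
Not all that is in view belongs to the job. Leave any green or turquoise look-alike of the caddy alone. Leave any turquoise look-alike of the jar alone.

How it is judged:
By the outcome, as a careful person would: the job done as asked, in the order asked, and still so for the second after the job is handed in, with the robot touching nothing.
It also fails if it takes over 134 s, if anything falls off the work surface, if the arm or the gripper's body presses on something with over 40 N, if the wrist force passes 120 N, or if a joint passes its speed limit or range.

## Robot

A 7-joint arm with a two-finger parallel gripper is mounted at the origin on the work surface. World frame = base frame: x ahead of the robot, y to its left, z up, the work surface at z = 0. Lengths are in m, angles in rad, forces in N, time in s.
With the tool pointing down it reaches from about 0.425 to 1.025 m from the base axis. Payload 9.4 kg.
Tool frame: the origin (TCP) lies on the centre line of the jaws, within the pads' length; the fingertips stand 8 mm ahead of it and the grasp point (between the pads) lies 11 mm behind it; z points along the fingers, y is the line along which they close (so a half turn about z gives the same grasp; the last joint's range is limited). The gripper opens to 93 mm and grips with 3 to 60 N. Pads are 15 mm wide; open, the fingers measure 128 mm over their backs; the gripper's body (75 mm by 188 mm) begins 65 mm behind the grasp point.
Start: joints at [-1.309, 0.599, -0.003, 1.599, 0.002, 0.943, -0.08], TCP at [0.241, 0.684, 0.205] pointing down, gripper open.
Joint ranges: [-2.57, 2.57], [-0.35, 1.97], [-1.29, 1.29], [0.11, 2.56], [-1.05, 4.19], [0.11, 1.86], [-2.63, 2.63]. Speed limits (rad/s): [2.22, 2.22, 3.01, 3.01, 3.14, 3.14, 3.14].

## Interface

Orientations are given as a rotation vector (axis times angle).
In Python, from bench import telemetry, imaging, r gives the robot as it stands.
- The arm moves only by the shell command python3 -m creep 'ROWS' [FORCE]. ROWS is JSON, a list that holds one entry, the list of rows, each a list of 7 numbers: the turn, a rotation vector about the tool's x, y, z in rad, then the shift along the tool's x, y, z in mm, then the closure, from -1 (fully open) to 1 (shut). A call has 1 to 10 rows; each row is the pose to reach, as a shift and turn from the pose commanded when the call began, along the tool's axes at that moment; what a row does not reach only later rows make up. A row lasts 1/8 s, in which the tool goes at most 62.5 mm and 10.7 degrees, less where a joint would pass 70% of its speed; a pose out of reach is approached as far as the arm can. A call with a gripper value outside its range is refused whole. The fingers move at their own pace and stop on an object; FORCE is the grip in N (left out, the last holds). Time passes only in rows, so rows that repeat a pose let the fingers close. It gives the time, the measured TCP pose, the force, the opening and the grip force at its end, in the units of the state.
- telemetry.read_state(): the state, without advancing time (a new reading comes with each control period).
- imaging.get_image(name): name is "side" or "top"; returns a dict with "image" (480x640x3 uint8, red, green, blue), "camera_matrix" (3x3 intrinsics, pixels), "position" and "orientation" of the camera in the world. Camera axes: x right, y up, looking along -z (the intrinsics and any distortion apply to the point x, -y, -z); pixel columns grow to the right and rows downward; lengths in m; the calibration is good to about 2 mm. A picture is of the moment at which its call begins. There is no depth.
- r.hand_in(): hands the job in; it is judged then, once.
The state is a dict: "time": time; "joint_pos": joint angles; "qd": joint speeds; "effort": joint torques, N m; "tcp_pos": TCP position; "orientation": TCP orientation; "force": force on the tool from outside, world axes, zero at the start; "moment": the same for the moment, N m; "gripper_width": finger opening in m; "grasp_force": force on a finger pad.
Only numpy, scipy, OpenCV 4.12 (cv2) and the standard library are available. Lean on these libraries where they do the work, as an engineer would, in place of code of your own. Each camera call takes 0.05 s, during which the arm holds its last target. There are 200 camera calls.

## Working session

There is one attempt and no reset: what is moved stays moved. The work goes in short steps, Python scripts to look and compute and a shell command to move; the robot and the scene stay as the last step left them, time stands still between calls to the robot, and variables do not carry over. Pictures are saved under pics/ and viewed, at most 14 in all, crops included, and the job is handed in when it is done.

```bash
mkdir -p pics; ls; python3 - <<'E'
from bench import telemetry, imaging, r
import cv2
for n in("top","side"):
    d=imaging.get_image(n); cv2.imwrite(f"pics/{n}0.png",d["image"][:,:,::-1])
    print(n,d["camera_matrix"],d["position"],d["orientation"],[k for k in d])
print(telemetry.read_state())
E
```

```text
pics
top [[524.51687371   0.         328.67198434]
 [  0.         524.51687371 252.21909626]
 [  0.           0.           1.        ]] [ 0.33043942 -0.01895933  1.24530414] [ 0.10755962 -0.14732039 -1.58853525] ['image', 'camera_matrix', 'position', 'orientation']
side [[575.5622805    0.         316.22226898]
 [  0.         575.5622805  237.89082331]
 [  0.           0.           1.        ]] [-0.01589898 -0.57803792  0.89906088] [ 0.70753132 -0.29108037 -0.74626993] ['image', 'camera_matrix', 'position', 'orientation']
{'time': 0.1, 'joint_pos': array([-1.30870472,  0.6000435 , -0.00251351,  1.60003335,  0.00183115,
        0.94289452, -0.07978413]), 'qd': array([ 0.00033288, -0.00224403, -0.00022546, -0.00113499,  0.00067504,
        0.00120401,  0.00222293]), 'effort': array([ 4.67442020e-03, -7.66556025e+01,  1.50214121e+00, -2.52940768e+01,
       -5.22708648e-02,  1.35421293e-02,  6.86857811e-05]), 'tcp_pos': array([0.24084501, 0.68335507, 0.20375385]), 'orientation': array([-5.29515226e-01, -3.09658228e+00,  2.16208924e-03]), 'force': array([-0.45399741, -0.15042309, -1.40108352]), 'moment': array([ 0.00867288, -0.02678048, -0.00943768]), 'grasp_force': 0.0, 'gripper_width': 0.09270330369649407}
```

View pics/top0.png

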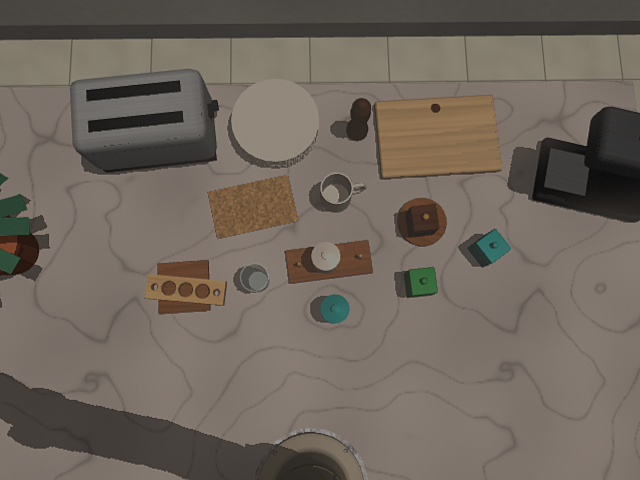

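View pics/side0.png

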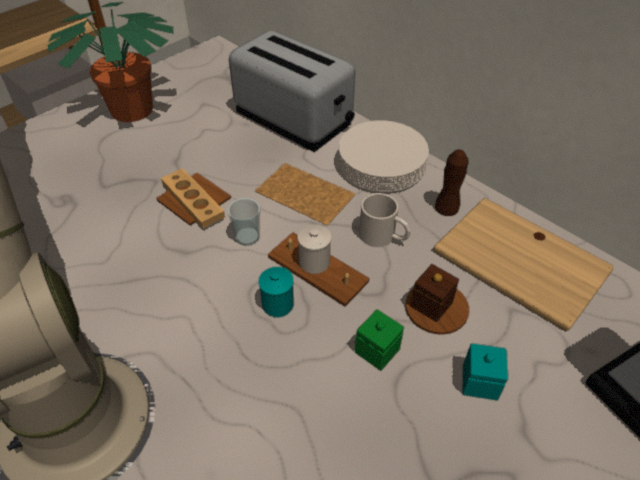

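The picks are:
- **Jar:** white, on the dowel stand at top (325,257). The turquoise jar at (335,309) is a look-alike, and the mug is at (336,190).
- **Caddy:** dark brown, on the round board at (424,219). The green one at (423,282) and the turquoise one at (490,247) are look-alikes.
- **Egg rack:** (186,290), lying across the square board.
- **Other:** the cork mat is at (253,207) and the tumbler at (254,278).

Next, close crops to check these choices.

```bash
cat > h.py <<'E'
import numpy as np, cv2
from scipy.spatial.transform import Rotation as R
from bench import telemetry, imaging, r
def cam(n):
    d=imaging.get_image(n); return d
def p2w(d,u,v,z):
    K=d["camera_matrix"]; ray=np.array([(u-K[0,2])/K[0,0],-(v-K[1,2])/K[1,1],-1])
    w=R.from_rotvec(d["orientation"]).as_matrix()@ray; p=np.array(d["position"])
    return p+w*(z-p[2])/w[2]
def w2p(d,P):
    K=d["camera_matrix"]; c=(np.atleast_2d(P)-d["position"])@R.from_rotvec(d["orientation"]).as_matrix()
    return np.c_[K[0,0]*c[:,0]/-c[:,2]+K[0,2], -K[1,1]*c[:,1]/-c[:,2]+K[1,2]]
def crop(d,x,y,w,h,s,name):
    im=d["image"][y:y+h,x:x+w,::-1]; im=np.clip(im.astype(float)*1.4,0,255).astype(np.uint8)
    im=cv2.resize(im,None,fx=s,fy=s,interpolation=cv2.INTER_CUBIC)
    for i in range(0,w,20): cv2.putText(im,str(x+i),(i*s,9),0,.33,(255,255,0),1); cv2.line(im,(i*s,10),(i*s,16),(255,255,0),1)
    for i in range(0,h,20): cv2.putText(im,str(y+i),(0,i*s+4),0,.33,(255,255,0),1); cv2.line(im,(24,i*s),(30,i*s),(255,255,0),1)
    cv2.imwrite(f"pics/{name}.png",im)
E
python3 - <<'E'
from h import *
d=cam("top"); crop(d,140,170,160,150,4,"tl"); crop(d,280,180,180,120,4,"tr")
E
```

```text
(no output)
```

View pics/tl.png

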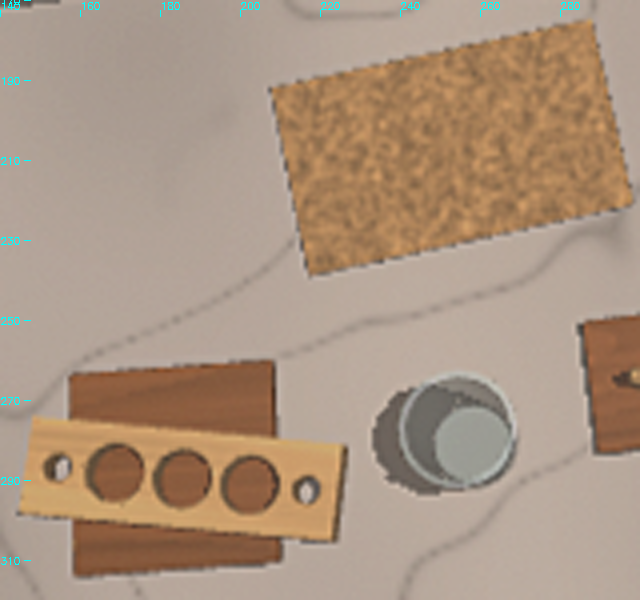

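View pics/tr.png

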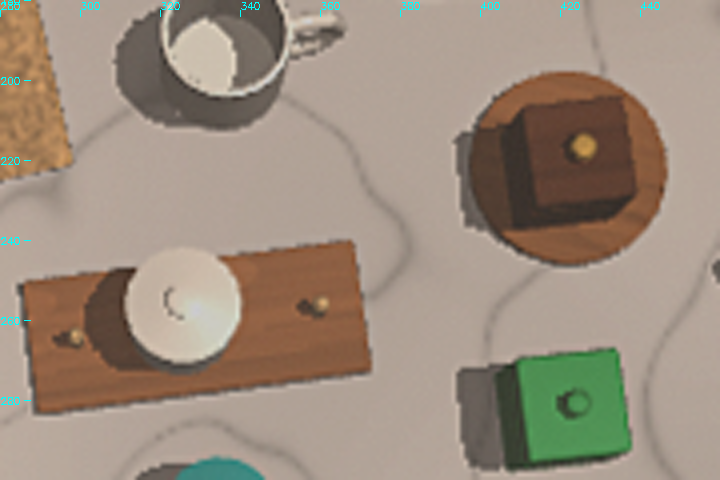

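Choices confirmed: white jar lid centre about (325.5,256), dark caddy with knob at (425,216), rack small holes at (154,286) and (216.5,292). Now to metric positions.

```bash
cat >> h.py <<'E'
def W(d,x0,y0,pts,z): return np.array([p2w(d,x0+a/4-.375,y0+b/4-.375,z) for a,b in pts])
E
python3 - <<'E'
from h import *
np.set_printoptions(precision=4,suppress=True)
d=cam("top"); L=lambda p,z:W(d,140,170,p,z); Q=lambda p,z:W(d,280,180,p,z)
def rect(n,w):
    e=np.linalg.norm(np.roll(w,-1,0)-w,axis=1); a=w[1]-w[0]+w[2]-w[3]; b=w[3]-w[0]+w[2]-w[1]
    print(n,w.mean(0),"edges",e,"ang",np.degrees(np.arctan2(a[1],a[0])),np.degrees(np.arctan2(b[1],b[0])))
rect("cork",L([(270,87),(593,20),(633,207),(309,276)],.004))
rect("sq",L([(68,373),(274,360),(282,562),(75,577)],.010))
rect("rack",L([(34,416),(347,446),(336,542),(17,514)],.030))
h=L([(58,467),(307,490),(115,473),(183,480),(250,485)],.030);print("holes",h,np.linalg.norm(h[1]-h[0]))
rect("stand",Q([(20,284),(352,240),(371,372),(37,414)],.014))
t=Q([(77,338),(323,304)],.044);print("tips",t,t.mean(0),np.linalg.norm(t[1]-t[0]),np.degrees(np.arctan2(*(t[0]-t[1])[1::-1])))
print("jar",Q([(182.5,305)],.077),Q([(178,300)],.093))
rect("caddy",Q([(513,108),(623,97),(636,194),(528,207)],.074)); print("knob",Q([(582,147)],.087))
print("round",Q([(568.5,168.5)],.010))
s=cam("side")
# side-camera cross-check predictions / measurements
print("side cork ctr",p2w(s,306,193,.004),"jar knob",p2w(s,314,234,.093),"caddy knob",p2w(s,438,277,.087),"tips",p2w(s,290,238,.044),p2w(s,347,276,.044),"rack ctr",p2w(s,193,197,.03))
print("mug",p2w(d,336,186,.085),"tumbler",W(d,140,170,[(458,430)],.085),"tjar",p2w(d,335,309,.08),"green",Q([(575,405)],.08))
q=telemetry.read_state();print(R.from_rotvec(q["orientation"]).as_matrix(),q["tcp_pos"])
E
```

```text
cork [0.6492 0.1291 0.004 ] edges [0.2003 0.12   0.1983 0.12  ] ang -78.73239993451645 -168.5365998985059
sq [0.4572 0.2904 0.01  ] edges [0.121  0.1194 0.1197 0.1201] ang -87.29756042697196 -176.71101445476637
rack [0.448  0.2802 0.03  ] edges [0.1816 0.0556 0.1835 0.057 ] ang -96.4912413232545 172.9851575089977
holes [[0.4567 0.3523 0.03  ]
 [0.4403 0.2093 0.03  ]
 [0.4525 0.3196 0.03  ]
 [0.4476 0.2806 0.03  ]
 [0.4439 0.2421 0.03  ]] 0.1438945881591275
stand [ 0.5091 -0.0516  0.014 ] edges [0.1998 0.0801 0.1988 0.0782] ang -83.72271155441344 -173.60160763353562
tips [[ 0.4997  0.0178  0.044 ]
 [ 0.5168 -0.1251  0.044 ]] [ 0.5083 -0.0537  0.044 ] 0.14393440582061934 96.79777469155748
jar [[ 0.5127 -0.0429  0.077 ]] [[ 0.513  -0.0401  0.093 ]]
caddy [ 0.598  -0.2704  0.074 ] edges [0.0643 0.0574 0.0628 0.0586] ang -84.66033883217399 -175.01919649068185
knob [[ 0.5975 -0.2718  0.087 ]]
round [[ 0.602  -0.2797  0.01  ]]
side cork ctr [0.6495 0.1246 0.004 ] jar knob [ 0.5137 -0.039   0.093 ] caddy knob [ 0.6013 -0.269   0.087 ] tips [0.5037 0.0202 0.044 ] [ 0.5132 -0.1286  0.044 ] rack ctr [0.4451 0.2707 0.03  ]
mug [ 0.6729 -0.071   0.085 ] tumbler [[0.4669 0.1161 0.085 ]] tjar [ 0.3928 -0.0617  0.08  ] green [[ 0.4511 -0.2614  0.08  ]]
[[-0.9432  0.3323 -0.0002]
 [ 0.3323  0.9432 -0.0007]
 [-0.0001 -0.0008 -1.    ]] [0.2409 0.6836 0.2041]
```

```bash
cat >> h.py <<'E'
def go(x,y,z,yaw):
    """turn (rad) and shift (mm) in the present tool axes to a TCP target pointing down; yaw deg of closing line"""
    q=telemetry.read_state(); C=R.from_rotvec(q["orientation"]); a=np.radians(yaw); ty=np.array([np.cos(a),np.sin(a),0])
    best=None
    for s in(1,-1):
        D=R.from_matrix(np.c_[np.cross(s*ty,[0,0,-1]),s*ty,[0,0,-1]]); rv=(C.inv()*D).as_rotvec()
        if best is None or np.linalg.norm(rv)<np.linalg.norm(best): best=rv
    print("turn",best.round(3),"shift",(C.inv().apply(np.array([x,y,z])-q["tcp_pos"])*1000).round(1),"t",q["time"],"tcp",q["tcp_pos"].round(4),"F",q["force"].round(1),"w",round(q["gripper_width"],4),q["grasp_force"])
E
python3 - <<'E'
from h import *
go(.35,.40,.205,70.6);go(.5125,-.042,.205,6.5)
E
```

```text
turn [-0.001  0.    -0.   ] shift [-197.1 -231.2   -0.7] t 0.25 tcp [0.2409 0.6836 0.2041] F [ 0.8 -0.4  0.4] w 0.0932 0.0
turn [-1.000e-03  0.000e+00  1.119e+00] shift [-4.973e+02 -5.941e+02 -4.000e-01] t 0.25 tcp [0.2409 0.6836 0.2041] F [ 0.8 -0.4  0.4] w 0.0932 0.0
```

```bash
python3 -m creep '[[[0,0,0,-50,-60,0,-1],[0,0,0.15,-95,-110,0,-1],[0,0,0.3,-140,-165,0,-1],[0,0,0.48,-180,-215,0,-1],[0,0,0.65,-220,-260,0,-1],[0,0,0.8,-260,-310,0,-1],[0,0,0.95,-300,-360,0,-1],[0,0,1.119,-345,-410,0,-1],[0,0,1.119,-385,-460,0,-1],[0,0,1.119,-420,-505,0,-1]]]'
python3 - <<'E'
from h import *
go(.5128,-.042,.205,6.5)
E
```

```text
time: 1.5
tcp_pos: [0.4595, 0.0964, 0.2048]
orientation: [2.091, 2.344, 0.001]
force: [0.9, 0.6, 0.1]
gripper_width: 0.0929
grasp_force: 0.0
turn [ 0.001 -0.     0.   ] shift [-143.6   37.3   -0.2] t 1.5 tcp [0.4595 0.0964 0.2048] F [0.9 0.6 0.1] w 0.0929 0.0
```

```bash
python3 -m creep '[[[0,0,0,-50,13,0,-1],[0,0,0,-90,23,0,-1],[0,0,0,-114,30,0,-1],[0,0,0,-114,30,0,-1],[0,0,0,-114,30,0,-1],[0,0,0,-114,30,0,-1]]]'
python3 - <<'E'
from h import *
go(.5128,-.042,.048,6.5)
for n in("top","side"):
    d=cam(n); P=[[.5128,-.042,.093],[.5128,-.042,.014]]; print(n,w2p(d,P))
    if n=="side": crop(d,200,120,160,150,4,"s1")
E
```

```text
time: 2.25
tcp_pos: [0.5011, -0.0105, 0.2045]
orientation: [-2.09, -2.345, -0.0]
force: [-0.1, 0.5, -0.5]
gripper_width: 0.0928
grasp_force: 0.0
turn [-0.    -0.     0.001] shift [-32.7   8.  156.5] t 2.25 tcp [ 0.5011 -0.0105  0.2045] F [-0.1  0.5 -0.5] w 0.0928 0.0
top [[324.98170138 254.7109999 ]
 [324.43427772 259.92618802]]
side [[314.77994343 235.05419792]
 [314.89375201 261.78814454]]
```

View pics/s1.png

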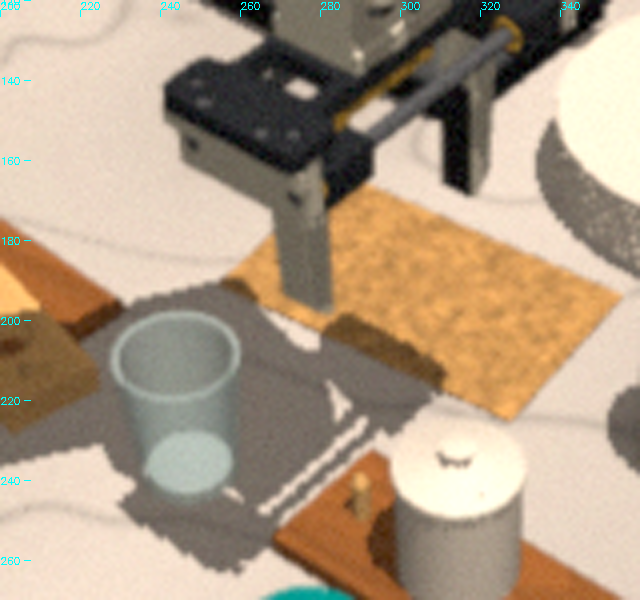

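The side view agrees with the jar position: knob seen at about (314,233), predicted (315,235). The left finger is at (305,195), with a clear approach. Move over the jar and descend.

```bash
python3 -m creep '[[[0,0,0,-32.5,8,0,-1],[0,0,0,-32.5,8,0,-1],[0,0,0,-32.5,8,35,-1],[0,0,0,-32.5,8,75,-1],[0,0,0,-32.5,8,115,-1],[0,0,0,-32.5,8,145,-1],[0,0,0,-32.5,8,156,-1],[0,0,0,-32.5,8,156,-1],[0,0,0,-32.5,8,156,-1]]]'
python3 - <<'E'
from h import *
go(.5128,-.042,.048,6.5)
E
```

```text
time: 3.48
tcp_pos: [0.5136, -0.043, 0.0495]
orientation: [2.092, 2.343, 0.002]
force: [-0.3, -0.3, 0.1]
gripper_width: 0.0933
grasp_force: 0.0
turn [ 0.001  0.    -0.   ] shift [ 1.1 -0.7  1.5] t 3.475 tcp [ 0.5136 -0.043   0.0495] F [-0.3 -0.3  0.1] w 0.0933 0.0
```

```bash
python3 -m creep '[[[0,0,0,0,0,0,0.3],[0,0,0,0,0,0,0.3],[0,0,0,0,0,0,1],[0,0,0,0,0,0,1],[0,0,0,0,0,0,1],[0,0,0,0,0,0,1],[0,0,0,0,0,0,1],[0,0,0,0,0,0,1]]]' 30
python3 -m creep '[[[0,0,0,0,0,-5,1],[0,0,0,0,0,-20,1],[0,0,0,0,0,-50,1],[0,0,0,0,0,-85,1],[0,0,0,0,0,-115,1],[0,0,0,0,0,-115,1],[0,0,0,0,0,-115,1]]]' 30
python3 - <<'E'
from h import *
go(.637,.129,.160,6.5)
E
```

```text
time: 4.47
tcp_pos: [0.5128, -0.0433, 0.0487]
orientation: [-2.092, -2.343, 0.0]
force: [-2.5, -0.1, 5.7]
gripper_width: 0.0636
grasp_force: 30.0
time: 5.35
tcp_pos: [0.5126, -0.0429, 0.1632]
orientation: [-2.092, -2.344, 0.0]
force: [-0.5, 0.8, -4.3]
gripper_width: 0.0637
grasp_force: 30.0
turn [-0. -0.  0.] shift [156.7 143.    3.2] t 5.35 tcp [ 0.5126 -0.0429  0.1632] F [-0.5  0.8 -4.3] w 0.0637 29.99945931136608
```

```bash
python3 -m creep '[[[0,0,0,25,23,0,1],[0,0,0,65,60,0,1],[0,0,0,105,96,0,1],[0,0,0,140,128,0,1],[0,0,0,156.5,143,0,1],[0,0,0,156.5,143,0,1],[0,0,0,156.5,143,0,1],[0,0,0,156.5,143,0,1]]]'
python3 -m creep '[[[0,0,0,0,0,30,1],[0,0,0,0,0,65,1],[0,0,0,0,0,95,1],[0,0,0,0,0,110,1],[0,0,0,0,0,118,1],[0,0,0,0,0,118,1],[0,0,0,0,0,118,1],[0,0,0,0,0,118,1]]]'
python3 - <<'E'
from h import *
go(.637,.129,.0387,6.5)
E
```

```text
time: 6.35
tcp_pos: [0.6369, 0.1269, 0.1632]
orientation: [-2.094, -2.341, 0.002]
force: [0.3, -0.1, -4.2]
gripper_width: 0.064
grasp_force: 30.0
time: 7.35
tcp_pos: [0.638, 0.1285, 0.0464]
orientation: [2.092, 2.343, 0.002]
force: [-0.0, -1.0, -4.9]
gripper_width: 0.0637
grasp_force: 30.0
turn [ 0.001 -0.    -0.   ] shift [ 0.6 -1.   7.7] t 7.35 tcp [0.638  0.1285 0.0464] F [-0.  -1.  -4.9] w 0.0637 29.999330551363528
```

Lower in small steps until it touches.

```bash
python3 -m creep '[[[0,0,0,0,0,2,1],[0,0,0,0,0,4,1],[0,0,0,0,0,5.5,1],[0,0,0,0,0,6.5,1],[0,0,0,0,0,7,1],[0,0,0,0,0,7,1],[0,0,0,0,0,7,1]]]'
python3 -m creep '[[[0,0,0,0,0,0.5,1],[0,0,0,0,0,1,1],[0,0,0,0,0,1,1]]]'
```

```text
time: 8.22
tcp_pos: [0.6375, 0.1284, 0.0388]
orientation: [-2.092, -2.343, -0.0]
force: [-2.8, -0.8, 3.1]
gripper_width: 0.0634
grasp_force: 30.0
time: 8.6
tcp_pos: [0.6375, 0.1284, 0.0387]
orientation: [-2.093, -2.343, -0.001]
force: [-4.3, -0.9, 13.1]
gripper_width: 0.0635
grasp_force: 30.0
```

```bash
python3 -m creep '[[[0,0,0,0,0,-1,0.2],[0,0,0,0,0,-1,-0.3],[0,0,0,0,0,-1,-1],[0,0,0,0,0,-1,-1],[0,0,0,0,0,-1,-1],[0,0,0,0,0,-1,-1],[0,0,0,0,0,-40,-1],[0,0,0,0,0,-90,-1],[0,0,0,0,0,-130,-1],[0,0,0,0,0,-130,-1]]]'
python3 - <<'E'
from h import *
go(.4484,.2806,.14,-6.5)
E
```

```text
time: 9.85
tcp_pos: [0.6394, 0.1286, 0.1708]
orientation: [2.09, 2.341, 0.008]
force: [0.1, 0.7, 0.2]
gripper_width: 0.0929
grasp_force: 0.0
turn [ 0.006 -0.002  0.226] shift [ 172.5 -172.8   30. ] t 9.85 tcp [0.6394 0.1286 0.1708] F [0.1 0.7 0.2] w 0.0929 0.0
```

```bash
python3 -m creep '[[[0,0,0.1,40,-40,0,-1],[0,0,0.2,80,-80,10,-1],[0,0,0.226,120,-120,20,-1],[0,0,0.226,155,-155,30,-1],[0,0,0.226,172.5,-172.8,30,-1],[0,0,0.226,172.5,-172.8,30,-1],[0,0,0.226,172.5,-172.8,30,-1],[0,0,0.226,172.5,-172.8,30,-1]]]'
python3 - <<'E'
from h import *
go(.4484,.2806,.021,-6.5)
np.set_printoptions(precision=4,suppress=True)
d=cam("top"); print("tips now in view?"); crop(d,140,170,180,150,4,"t2")
E
```

```text
time: 10.85
tcp_pos: [0.4475, 0.2793, 0.1375]
orientation: [2.345, 2.09, 0.0]
force: [-0.2, -0.2, -0.4]
gripper_width: 0.093
grasp_force: 0.0
turn [ 0.001  0.    -0.002] shift [  1.4   0.7 116.5] t 10.85 tcp [0.4475 0.2793 0.1375] F [-0.2 -0.2 -0.4] w 0.093 0.0
tips now in view?
```

View pics/t2.png

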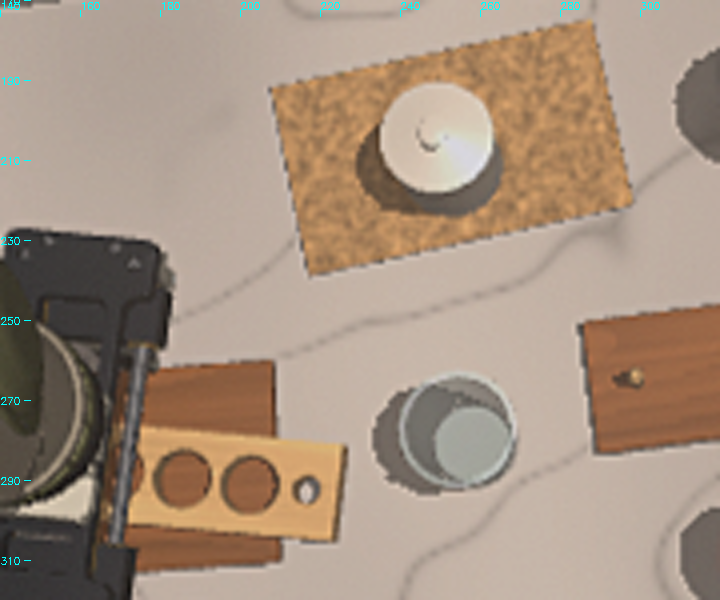

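The jar stands upright on the mat, lid centre at (249,204), and the rack is unmoved. Descend on the rack.

```bash
python3 -m creep '[[[0,0,0,1.4,0.7,30,-1],[0,0,0,1.4,0.7,70,-1],[0,0,0,1.4,0.7,100,-1],[0,0,0,1.4,0.7,112,-1],[0,0,0,1.4,0.7,115,-1],[0,0,0,1.4,0.7,115,-1],[0,0,0,1.4,0.7,115,-1],[0,0,0,1.4,0.7,115,-1]]]'
python3 - <<'E'
from h import *
go(.4484,.2806,.021,-6.5)
E
```

```text
time: 11.9
tcp_pos: [0.4475, 0.282, 0.0232]
orientation: [2.343, 2.093, 0.002]
force: [-0.1, 0.3, 0.2]
gripper_width: 0.0928
grasp_force: 0.0
turn [ 0.001 -0.001  0.001] shift [-1.3  1.1  2.2] t 11.9 tcp [0.4475 0.282  0.0232] F [-0.1  0.3  0.2] w 0.0928 0.0
```

```bash
python3 -m creep '[[[0,0,0,0,0,1,0.2],[0,0,0,0,0,1,0.2],[0,0,0,0,0,1,1],[0,0,0,0,0,1,1],[0,0,0,0,0,1,1],[0,0,0,0,0,1,1],[0,0,0,0,0,1,1],[0,0,0,0,0,1,1]]]' 30
python3 -m creep '[[[0,0,0,0,0,-5,1],[0,0,0,0,0,-20,1],[0,0,0,0,0,-50,1],[0,0,0,0,0,-90,1],[0,0,0,0,0,-115,1],[0,0,0,0,0,-115,1],[0,0,0,0,0,-115,1],[0,0,0,0,0,-115,1]]]'
python3 - <<'E'
from h import *
go(.5087,-.0528,.137,6.5)
E
```

```text
time: 12.9
tcp_pos: [0.4473, 0.2816, 0.0215]
orientation: [2.343, 2.092, -0.0]
force: [-0.7, 0.0, 0.3]
gripper_width: 0.0175
grasp_force: 0.0
time: 13.9
tcp_pos: [0.4467, 0.2814, 0.1359]
orientation: [-2.343, -2.092, 0.002]
force: [0.0, -0.4, 0.1]
gripper_width: 0.0005
grasp_force: 0.0
turn [-0.001  0.001 -0.226] shift [-325.    99.2   -0.9] t 13.9 tcp [0.4467 0.2814 0.1359] F [ 0.  -0.4  0.1] w 0.0005 0.0
```

The gripper closed on nothing. Look.

```bash
python3 - <<'E'
from h import *
d=cam("side"); crop(d,120,100,200,150,4,"s3"); print(w2p(d,[[.4484,.2806,.03],[.4484,.2806,.01],[.4467,.2814,.128]]))
t=cam("top");print(w2p(t,[[.4484,.2806,.03],[.4467,.2814,.128]]))
print(W(t,140,170,[(436,137)],.081))
E
```

```text
[[191.52698306 194.09842741]
 [192.95749804 200.66349504]
 [183.11756833 159.80608154]]
[[185.36159236 289.29432688]
 [173.59582515 285.87081804]]
[[0.6352595  0.12890599 0.081     ]]
```

View pics/s3.png

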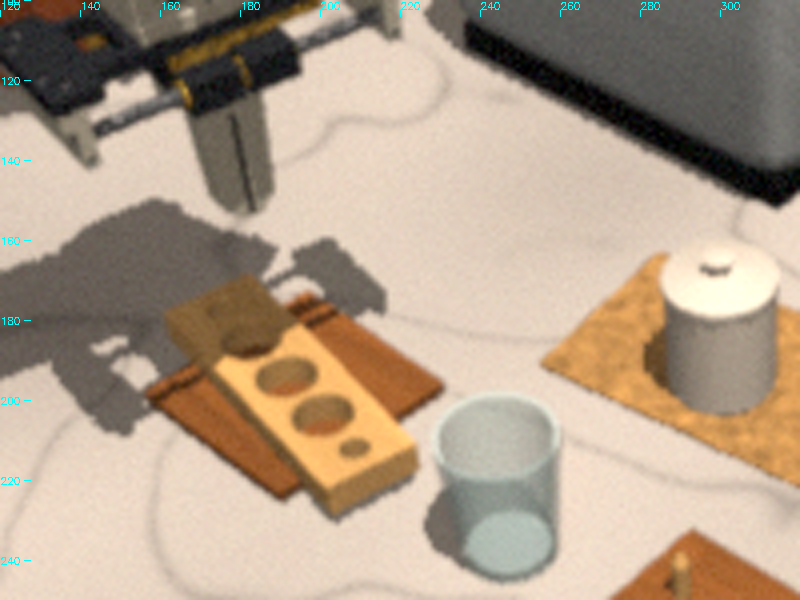

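The rack is untouched, with its middle hole at (192,194) as predicted. The closed fingertips are seen at (181.6,153.4), but the prediction was (183,160), so they may sit higher than stated. I'll check that against the earlier side view too.

```bash
python3 - <<'E'
from h import *
s=imaging.get_image("side"); q=telemetry.read_state(); print(q["tcp_pos"],q["orientation"])
for dz in(-.008,.0,.012,.02):
    a=np.radians(6.5);u=np.array([np.cos(a),np.sin(a),0]); c=np.array([.5011,-.0105,.2045+dz])
    print(dz,"now",w2p(s,q["tcp_pos"]+[0,0,dz]).round(1),"s1 inner/outer",w2p(s,[c-.0465*u,c-.064*u]).round(1).tolist(),w2p(s,[c+.0465*u,c+.064*u]).round(1).tolist())
E
```

```text
[0.4470075  0.28130867 0.1358774 ] [ 2.34350154e+00  2.09210244e+00 -2.08072968e-03]
-0.008 now [[183.3 159.8]] s1 inner/outer [[280.7, 204.2], [274.1, 209.6]] [[313.9, 176.8], [319.7, 171.9]]
0.0 now [[182.6 156.8]] s1 inner/outer [[280.5, 200.8], [273.9, 206.3]] [[313.8, 173.5], [319.8, 168.6]]
0.012 now [[181.6 152.3]] s1 inner/outer [[280.2, 195.8], [273.5, 201.3]] [[313.8, 168.4], [319.8, 163.6]]
0.02 now [[180.9 149.2]] s1 inner/outer [[280.0, 192.4], [273.2, 197.9]] [[313.8, 165.0], [319.8, 160.2]]
```

Two independent views put the fingertips about 10–12 mm above the reported TCP, rather than 8 mm below it. That means they closed just over the rack. Go lower, guarded by the force reading.

```bash
python3 -m creep '[[[0,0,0,0,0,0,-1],[0,0,0,0,0,0,-1],[0,0,0,0,0,0,-1],[0,0,0,0,0,0,-1],[0,0,0,0,0,30,-1],[0,0,0,0,0,70,-1],[0,0,0,0,0,105,-1],[0,0,0,0,0,122,-1],[0,0,0,0,0,122,-1],[0,0,0,0,0,122,-1]]]'
python3 - <<'E'
from h import *
go(.4484,.2806,.007,-6.5)
E
```

```text
time: 15.3
tcp_pos: [0.4476, 0.2817, 0.0151]
orientation: [2.343, 2.092, 0.001]
force: [-0.2, 0.0, -0.1]
gripper_width: 0.0921
grasp_force: 0.0
turn [ 0.001 -0.     0.   ] shift [-1.   0.9  8.1] t 15.3 tcp [0.4476 0.2817 0.0151] F [-0.2  0.  -0.1] w 0.0921 0.0
```

```bash
python3 -m creep '[[[0,0,0,0,0,2,-1],[0,0,0,0,0,4,-1],[0,0,0,0,0,6,-1],[0,0,0,0,0,7,-1],[0,0,0,0,0,8,-1],[0,0,0,0,0,8,-1],[0,0,0,0,0,8,-1]]]'
python3 -m creep '[[[0,0,0,0,0,1,-1],[0,0,0,0,0,2,-1],[0,0,0,0,0,2,-1],[0,0,0,0,0,2,-1]]]'
```

```text
time: 16.18
tcp_pos: [0.4472, 0.2816, 0.0065]
orientation: [2.343, 2.092, -0.0]
force: [0.3, -0.7, -0.4]
gripper_width: 0.0929
grasp_force: 0.0
time: 16.68
tcp_pos: [0.4473, 0.2816, 0.0045]
orientation: [2.343, 2.092, 0.0]
force: [-0.0, 0.3, -0.2]
gripper_width: 0.0932
grasp_force: 0.0
```

```bash
python3 -m creep '[[[0,0,0,0,0,0.5,0.2],[0,0,0,0,0,0.5,0.2],[0,0,0,0,0,0.5,1],[0,0,0,0,0,0.5,1],[0,0,0,0,0,0.5,1],[0,0,0,0,0,0.5,1]]]' 30
python3 -m creep '[[[0,0,0,0,0,0,1],[0,0,0,0,0,0,1]]]'
```

```text
time: 17.42
tcp_pos: [0.4474, 0.2816, 0.0041]
orientation: [2.343, 2.092, 0.0]
force: [-0.2, 0.4, -0.6]
gripper_width: 0.0558
grasp_force: 30.0
time: 17.68
tcp_pos: [0.4474, 0.2816, 0.004]
orientation: [2.343, 2.092, 0.0]
force: [0.1, 0.9, -0.1]
gripper_width: 0.0558
grasp_force: 30.0
```

```bash
python3 -m creep '[[[0,0,0,0,0,-5,1],[0,0,0,0,0,-20,1],[0,0,0,0,0,-50,1],[0,0,0,0,0,-90,1],[0,0,0,0,0,-125,1],[0,0,0,0,0,-135,1],[0,0,0,0,0,-135,1],[0,0,0,0,0,-135,1]]]'
python3 - <<'E'
from h import *
go(.5087,-.0528,.137,6.5)
E
```

```text
time: 18.68
tcp_pos: [0.4465, 0.2814, 0.1381]
orientation: [-2.343, -2.093, 0.003]
force: [-0.8, 0.2, -2.2]
gripper_width: 0.0557
grasp_force: 30.0
turn [-0.001  0.001 -0.226] shift [-325.1   99.4    1.3] t 18.675 tcp [0.4465 0.2814 0.1381] F [-0.8  0.2 -2.2] w 0.0557 29.999333024024963
```

```bash
python3 -m creep '[[[0,0,-0.02,-25,8,0,1],[0,0,-0.06,-65,20,0,1],[0,0,-0.1,-110,34,0,1],[0,0,-0.14,-160,49,0,1],[0,0,-0.18,-210,64,0,1],[0,0,-0.21,-255,78,0,1],[0,0,-0.226,-295,90,0,1],[0,0,-0.226,-318,97,0,1],[0,0,-0.226,-325,99.4,0,1],[0,0,-0.226,-325,99.4,0,1]]]'
python3 -m creep '[[[0,0,0,0,0,0,1],[0,0,0,0,0,15,1],[0,0,0,0,0,40,1],[0,0,0,0,0,65,1],[0,0,0,0,0,75,1],[0,0,0,0,0,75,1],[0,0,0,0,0,75,1],[0,0,0,0,0,75,1]]]'
python3 - <<'E'
from h import *
go(.5087,-.0528,.06,6.5)
for n,b in(("top",(265,200,130,120)),("side",(230,180,160,150))):
    d=cam(n); cv2.imwrite(f"pics/raw_{n}4.png",d["image"][:,:,::-1]); crop(d,*b,4,n+"4")
a,b=cv2.imread("pics/top4.png"),cv2.imread("pics/side4.png")
a=cv2.copyMakeBorder(a[:,:],0,b.shape[0]-a.shape[0],0,0,0)
cv2.imwrite("pics/both4.png",cv2.resize(np.hstack([a,b]),None,fx=.69,fy=.69))
E
```

```text
time: 19.92
tcp_pos: [0.509, -0.0522, 0.1383]
orientation: [-2.092, -2.342, 0.001]
force: [0.2, 0.1, -1.9]
gripper_width: 0.0555
grasp_force: 30.0
time: 20.92
tcp_pos: [0.5098, -0.0524, 0.0647]
orientation: [2.092, 2.343, 0.001]
force: [0.1, -0.3, -0.8]
gripper_width: 0.0558
grasp_force: 30.0
turn [ 0.001  0.    -0.   ] shift [-0.2 -1.2  4.7] t 20.925 tcp [ 0.5098 -0.0524  0.0647] F [ 0.1 -0.3 -0.8] w 0.0558 29.999454617500305
```

View pics/side4.png

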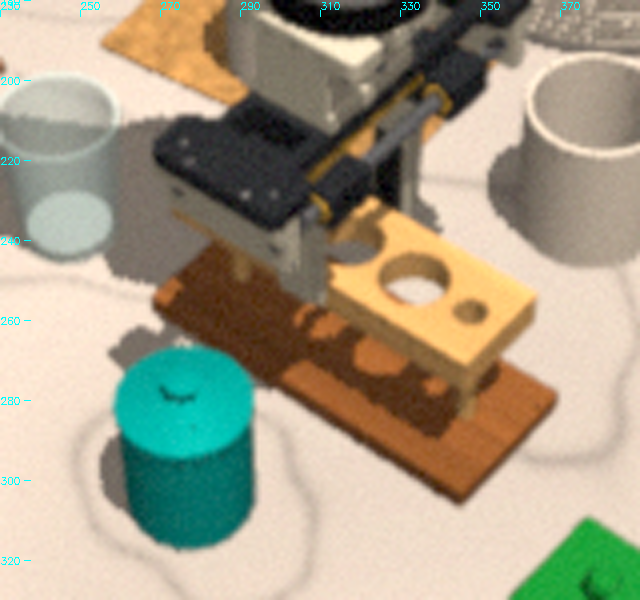

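View pics/top4.png

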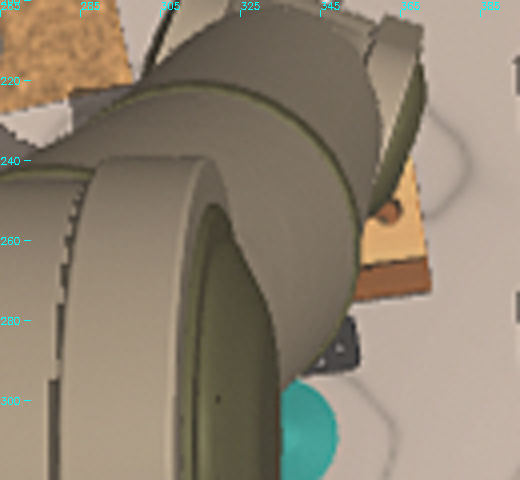

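The rack hangs level above the stand, parallel to it. Its free end hole is at side (347,257) and top (361.6,252), and the right dowel is just under its edge at side (347,279). Compute the hole position from both views.

```bash
python3 - <<'E'
from h import *
np.set_printoptions(precision=4,suppress=True)
t=imaging.get_image("top");s=imaging.get_image("side")
from scipy.optimize import least_squares
def tri(a,b):
    f=lambda P:np.r_[(w2p(t,P)[0]-a),(w2p(s,P)[0]-b)]
    x=least_squares(f,[.5,-.1,.05]); return x.x,x.fun.round(2)
print("hole tri",tri((361.6,251.9),(347.1,257.4)))
print("hole side@.0907",p2w(s,347.1,257.4,.0907),"top",p2w(t,361.6,251.9,.0907), "dowel side tip earlier full img", p2w(s,347,276,.044))
print("pred side of dowel R tip/base", w2p(s,[[.5168,-.1251,.044],[.5168,-.1251,.014]]), "L",w2p(s,[[.4997,.0178,.044],[.4997,.0178,.014]]))
print("exp hole from TCP", telemetry.read_state()["tcp_pos"]+np.array([np.sin(np.radians(6.5)),-np.cos(np.radians(6.5)),0])*.072)
print("corner",p2w(s,230+535/4-.4,180+298/4-.4,.0907),p2w(s,230+468/4-.4,180+370/4-.4,.0907), "stand corners",p2w(s,230+557/4-.4,180+397/4-.4,.014),p2w(s,230+460/4-.4,180+495/4-.4,.014))
E
```

```text
hole tri (array([ 0.5172, -0.1235,  0.0909]), array([-0.22,  0.31,  0.31, -0.07]))
hole side@.0907 [ 0.5168 -0.1231  0.0907] top [ 0.5179 -0.124   0.0907] dowel side tip earlier full img [ 0.5132 -0.1286  0.044 ]
pred side of dowel R tip/base [[346.9447 273.9388]
 [346.3585 283.6728]] L [[289.3684 239.6498]
 [289.8837 249.5231]]
exp hole from TCP [ 0.5177 -0.124   0.0644]
corner [ 0.5442 -0.1389  0.0907] [ 0.4904 -0.1465  0.0907] stand corners [ 0.5569 -0.1481  0.014 ] [ 0.4799 -0.1551  0.014 ]
```

Hole at (0.5172, -0.1235), dowel at (0.5168, -0.1251). Shift about 1.3 mm and lower, watching the force.

```bash
python3 -m creep '[[[0,0,0,-1.3,-0.3,0,1],[0,0,0,-1.3,-0.3,8,1],[0,0,0,-1.3,-0.3,16,1],[0,0,0,-1.3,-0.3,24,1],[0,0,0,-1.3,-0.3,30,1],[0,0,0,-1.3,-0.3,34,1],[0,0,0,-1.3,-0.3,36,1],[0,0,0,-1.3,-0.3,36,1]]]'
python3 -m creep '[[[0,0,0,0,0,4,1],[0,0,0,0,0,8,1],[0,0,0,0,0,11,1],[0,0,0,0,0,13,1],[0,0,0,0,0,14,1],[0,0,0,0,0,14,1]]]'
```

```text
time: 22.12
tcp_pos: [0.5092, -0.0538, 0.028]
orientation: [-2.092, -2.343, 0.0]
force: [0.4, -0.5, -2.4]
gripper_width: 0.0557
grasp_force: 30.0
time: 22.88
tcp_pos: [0.5092, -0.0538, 0.014]
orientation: [-2.092, -2.343, 0.0]
force: [-0.7, -0.3, -1.3]
gripper_width: 0.0561
grasp_force: 30.0
```

No contact, underside about 20 mm, so it is well down over the dowels. Finish lowering.

```bash
python3 -m creep '[[[0,0,0,0,0,2,1],[0,0,0,0,0,4,1],[0,0,0,0,0,5,1],[0,0,0,0,0,5.5,1],[0,0,0,0,0,5.5,1]]]'
python3 -m creep '[[[0,0,0,0,0,0.5,1],[0,0,0,0,0,1,1],[0,0,0,0,0,1,1]]]'
```

```text
time: 23.5
tcp_pos: [0.5092, -0.0538, 0.0085]
orientation: [-2.092, -2.343, 0.0]
force: [0.5, -0.1, -0.0]
gripper_width: 0.0556
grasp_force: 30.0
time: 23.88
tcp_pos: [0.5093, -0.0538, 0.008]
orientation: [2.092, 2.343, 0.001]
force: [-0.9, 0.8, 6.2]
gripper_width: 0.0555
grasp_force: 30.0
```

```bash
python3 -m creep '[[[0,0,0,0,0,-0.5,0.2],[0,0,0,0,0,-0.5,-0.3],[0,0,0,0,0,-0.5,-1],[0,0,0,0,0,-0.5,-1],[0,0,0,0,0,-0.5,-1],[0,0,0,0,0,-30,-1],[0,0,0,0,0,-80,-1],[0,0,0,0,0,-130,-1],[0,0,0,0,0,-145,-1],[0,0,0,0,0,-145,-1]]]'
python3 - <<'E'
from h import *
go(.5985,-.2705,.15,5.2)
E
```

```text
time: 25.12
tcp_pos: [0.5096, -0.0535, 0.153]
orientation: [2.091, 2.343, 0.002]
force: [0.2, 0.6, -0.6]
gripper_width: 0.0928
grasp_force: 0.0
turn [ 0.002 -0.     0.023] shift [-225.7   63.7    3.1] t 25.125 tcp [ 0.5096 -0.0535  0.153 ] F [ 0.2  0.6 -0.6] w 0.0928 0.0
```

```bash
python3 -m creep '[[[0,0,0.02,-30,8,0,-1],[0,0,0.02,-75,21,0,-1],[0,0,0.02,-120,34,0,-1],[0,0,0.02,-165,47,0,-1],[0,0,0.023,-205,58,0,-1],[0,0,0.023,-225.7,63.7,0,-1],[0,0,0.023,-225.7,63.7,0,-1],[0,0,0.023,-225.7,63.7,0,-1],[0,0,0.023,-225.7,63.7,0,-1]]]'
python3 - <<'E'
from h import *
go(.5985,-.2705,.025,5.2)
d=cam("side");crop(d,230,170,250,190,3,"s5")
E
```

```text
time: 26.25
tcp_pos: [0.5978, -0.269, 0.1525]
orientation: [-2.117, -2.32, -0.001]
force: [0.3, -0.3, 0.1]
gripper_width: 0.093
grasp_force: 0.0
turn [-0.    -0.001  0.001] shift [ -1.7   0.6 127.5] t 26.25 tcp [ 0.5978 -0.269   0.1525] F [ 0.3 -0.3  0.1] w 0.093 0.0
```

View pics/s5.png

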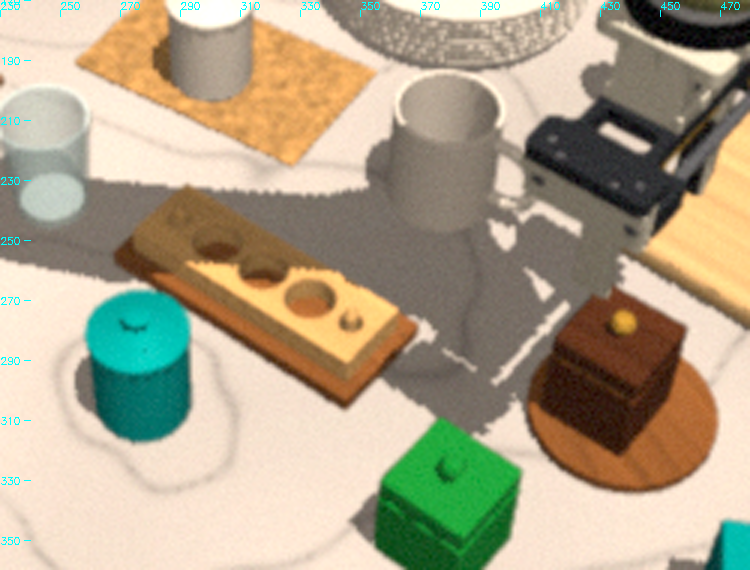

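The rack lies flat on the stand with both dowels showing, at (347,276) and (290,241). The caddy's knob is at (437,277), with the jaws above it and clear of the mug. Descend and grip.

```bash
python3 -m creep '[[[0,0,0,-1.5,0.6,25,-1],[0,0,0,-1.5,0.6,60,-1],[0,0,0,-1.5,0.6,95,-1],[0,0,0,-1.5,0.6,120,-1],[0,0,0,-1.5,0.6,127,-1],[0,0,0,-1.5,0.6,127,-1],[0,0,0,-1.5,0.6,127,-1]]]'
python3 -m creep '[[[0,0,0,0,0,0,0.2],[0,0,0,0,0,0,0.2],[0,0,0,0,0,0,1],[0,0,0,0,0,0,1],[0,0,0,0,0,0,1],[0,0,0,0,0,0,1],[0,0,0,0,0,0,1]]]' 30
python3 -m creep '[[[0,0,0,0,0,-5,1],[0,0,0,0,0,-20,1],[0,0,0,0,0,-50,1],[0,0,0,0,0,-90,1],[0,0,0,0,0,-125,1],[0,0,0,0,0,-135,1],[0,0,0,0,0,-135,1],[0,0,0,0,0,-135,1]]]'
python3 - <<'E'
from h import *
go(.4575,.290,.16,3.0)
E
```

```text
time: 27.18
tcp_pos: [0.5994, -0.2725, 0.0268]
orientation: [2.118, 2.318, 0.001]
force: [0.1, -0.2, 0.4]
gripper_width: 0.0931
grasp_force: 0.0
time: 28.05
tcp_pos: [0.5983, -0.2723, 0.0256]
orientation: [-2.119, -2.319, 0.0]
force: [-3.0, 1.1, 5.0]
gripper_width: 0.0593
grasp_force: 30.0
time: 29.05
tcp_pos: [0.598, -0.2718, 0.1592]
orientation: [-2.118, -2.318, 0.001]
force: [0.0, -0.0, -1.3]
gripper_width: 0.0601
grasp_force: 30.0
turn [-0.002 -0.001  0.038] shift [ 5.722e+02 -8.940e+01 -1.000e-01] t 29.05 tcp [ 0.598  -0.2718  0.1592] F [ 0.  -0.  -1.3] w 0.0601 29.98050794005394
```

```bash
python3 -m creep '[[[0,0,0,30,-5,0,1],[0,0,0,75,-12,0,1],[0,0,0,125,-20,0,1],[0,0,0,175,-28,0,1],[0,0,0.01,225,-35,0,1],[0,0,0.02,275,-43,0,1],[0,0,0.03,325,-51,0,1],[0,0,0.038,375,-59,0,1],[0,0,0.038,410,-64,0,1],[0,0,0.038,430,-67,0,1]]]'
python3 -m creep '[[[0,0,0,0,0,0,1],[0,0,0,0,0,0,1],[0,0,0,0,0,0,1]]]'
python3 - <<'E'
from h import *
go(.4575,.290,.16,3.0)
E
```

```text
time: 30.3
tcp_pos: [0.492, 0.1519, 0.1593]
orientation: [-2.159, -2.281, 0.003]
force: [0.7, -0.2, -1.5]
gripper_width: 0.0598
grasp_force: 30.0
time: 30.68
tcp_pos: [0.4935, 0.1486, 0.1604]
orientation: [2.165, 2.276, -0.001]
force: [0.3, 0.0, -1.6]
gripper_width: 0.0597
grasp_force: 30.0
turn [-0.     0.001 -0.002] shift [143.1 -28.9   0.3] t 30.675 tcp [0.4935 0.1486 0.1604] F [ 0.3  0.  -1.6] w 0.0597 29.98045563697815
```

Before lowering, I'll refine the square board's centre and angle now that it is bare.

```bash
python3 - <<'E'
from h import *
d=cam("side"); cv2.imwrite("pics/raw6s.png",d["image"][:,:,::-1]); crop(d,140,150,120,100,6,"s6")
t=cam("top"); cv2.imwrite("pics/raw6t.png",t["image"][:,:,::-1])
def seg(d,z,seedw,name):
    im=d["image"].astype(int); seed=w2p(d,[seedw])[0].round().astype(int)
    lab=cv2.cvtColor(d["image"],cv2.COLOR_RGB2LAB).astype(int)
    m=((lab[...,1]-128>6)&(lab[...,2]-128>8)).astype(np.uint8)
    n,l,st,c=cv2.connectedComponentsWithStats(m); k=l[seed[1],seed[0]]; print(name,seed,k,st[k])
    if k:
        cs=max(cv2.findContours((l==k).astype(np.uint8),cv2.RETR_EXTERNAL,cv2.CHAIN_APPROX_NONE)[0],key=cv2.contourArea)
        w=np.array([p2w(d,*p[0],z)[:2] for p in cs]).astype(np.float32)*1000
        print(cv2.minAreaRect(w))
seg(t,.010,[.457,.31,.01],"sq top"); seg(t,.010,[.605,-.275,.01],"round top"); seg(d,.010,[.457,.29,.01],"sq side"); seg(d,.010,[.605,-.275,.01],"round side")
E
```

```text
sq top [175 287] 0 [     0      0    640    480 292921]
round top [420 221] 6 [ 398  198   49   48 1844]
((603.0929565429688, -280.3476867675781), (117.2475357055664, 116.41827392578125), 88.88976287841797)
sq side [194 197] 61 [ 157  173   73   52 1972]
((455.4154357910156, 288.58624267578125), (122.07725524902344, 123.76215362548828), 2.468388319015503)
round side [435 303] 82 [ 406  280   64   54 2658]
((601.9544677734375, -280.0531005859375), (119.61231231689453, 122.34500885009766), 89.85395812988281)
```

```bash
python3 -m creep '[[[0,0,0,30,-6,0,1],[0,0,0,70,-14,0,1],[0,0,0,110,-23,0,1],[0,0,0,135,-28,0,1],[0,0,0,142.5,-29.4,0,1],[0,0,0,142.5,-29.4,0,1],[0,0,0,142.5,-29.4,0,1],[0,0,0,142.5,-29.4,0,1]]]'
python3 -m creep '[[[0,0,0,0,0,25,1],[0,0,0,0,0,60,1],[0,0,0,0,0,95,1],[0,0,0,0,0,115,1],[0,0,0,0,0,125,1],[0,0,0,0,0,126,1],[0,0,0,0,0,126,1],[0,0,0,0,0,126,1]]]'
python3 - <<'E'
from h import *
go(.457,.2895,.0256,2.9)
E
```

```text
time: 31.78
tcp_pos: [0.457, 0.2895, 0.1607]
orientation: [2.165, 2.276, 0.0]
force: [0.1, 0.6, -1.7]
gripper_width: 0.0598
grasp_force: 30.0
time: 32.78
tcp_pos: [0.4569, 0.291, 0.0353]
orientation: [2.163, 2.278, 0.002]
force: [-0.0, 0.0, -2.1]
gripper_width: 0.0599
grasp_force: 30.0
turn [ 0.001 -0.001  0.001] shift [-1.5 -0.   9.7] t 32.775 tcp [0.4569 0.291  0.0353] F [-0.   0.  -2.1] w 0.0599 29.980556219816208
```

```bash
python3 -m creep '[[[0,0,0,-1,0,3,1],[0,0,0,-1,0,6,1],[0,0,0,-1,0,8,1],[0,0,0,-1,0,9,1],[0,0,0,-1,0,9,1],[0,0,0,-1,0,9,1]]]'
python3 -m creep '[[[0,0,0,0,0,0.5,1],[0,0,0,0,0,1,1],[0,0,0,0,0,1,1]]]'
```

```text
time: 33.52
tcp_pos: [0.4565, 0.2896, 0.0256]
orientation: [-2.163, -2.278, 0.0]
force: [-0.9, 0.2, -0.2]
gripper_width: 0.0601
grasp_force: 30.0
time: 33.9
tcp_pos: [0.4565, 0.2896, 0.0255]
orientation: [-2.163, -2.278, -0.001]
force: [-3.2, -1.8, 15.1]
gripper_width: 0.0601
grasp_force: 30.0
```

Touching the board. Release, lift, and look.

```bash
python3 -m creep '[[[0,0,0,0,0,-1,0.25],[0,0,0,0,0,-1,0.2],[0,0,0,0,0,-1,-0.3],[0,0,0,0,0,-1,-1],[0,0,0,0,0,-1,-1],[0,0,0,0,0,-1,-1],[0,0,0,0,0,-40,-1],[0,0,0,0,0,-90,-1],[0,0,0,0,0,-130,-1],[0,0,0,0,0,-130,-1]]]'
python3 - <<'E'
from h import *
go(.6353,.1289,.15,6.5)
E
```

```text
time: 35.15
tcp_pos: [0.4578, 0.2906, 0.1572]
orientation: [2.162, 2.278, 0.008]
force: [-1.0, -0.6, -0.4]
gripper_width: 0.0927
grasp_force: 0.0
turn [ 0.004 -0.003 -0.061] shift [-170.7  168.8    7.3] t 35.15 tcp [0.4578 0.2906 0.1572] F [-1.  -0.6 -0.4] w 0.0927 0.0
```

```bash
python3 -m creep '[[[0,0,-0.03,-40,40,0,-1],[0,0,-0.061,-80,80,0,-1],[0,0,-0.061,-120,120,0,-1],[0,0,-0.061,-155,155,0,-1],[0,0,-0.061,-171,170,0,-1],[0,0,-0.061,-171,170,0,-1],[0,0,-0.061,-171,170,0,-1],[0,0,-0.061,-171,170,0,-1]]]'
python3 - <<'E'
from h import *
go(.6368,.1285,.0387,6.5)
t=cam("top"); crop(t,140,240,100,90,6,"t7")
E
```

```text
time: 36.15
tcp_pos: [0.6341, 0.1296, 0.1544]
orientation: [-2.089, -2.345, 0.0]
force: [0.1, -0.2, -0.2]
gripper_width: 0.0929
grasp_force: 0.0
turn [-0.001 -0.001  0.002] shift [ -1.5   2.6 115.7] t 36.15 tcp [0.6341 0.1296 0.1544] F [ 0.1 -0.2 -0.2] w 0.0929 0.0
```

View pics/t7.png

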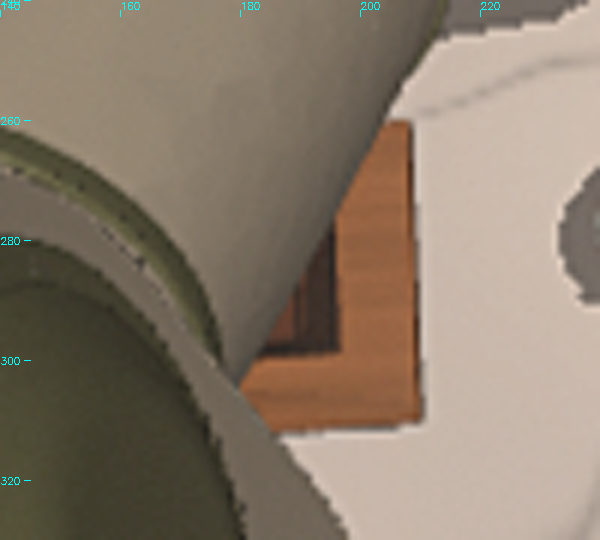

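The arm hides most of it, but the visible caddy base corner at (196.6,298) runs parallel to the board edges. Now the jar.

```bash
python3 -m creep '[[[0,0,0,-1.5,2.6,0,-1],[0,0,0,-1.5,2.6,25,-1],[0,0,0,-1.5,2.6,60,-1],[0,0,0,-1.5,2.6,95,-1],[0,0,0,-1.5,2.6,112,-1],[0,0,0,-1.5,2.6,115.5,-1],[0,0,0,-1.5,2.6,115.5,-1],[0,0,0,-1.5,2.6,115.5,-1]]]'
python3 -m creep '[[[0,0,0,0,0,0,0.2],[0,0,0,0,0,0,0.2],[0,0,0,0,0,0,1],[0,0,0,0,0,0,1],[0,0,0,0,0,0,1],[0,0,0,0,0,0,1],[0,0,0,0,0,0,1],[0,0,0,0,0,0,1]]]' 30
python3 -m creep '[[[0,0,0,0,0,-5,1],[0,0,0,0,0,-20,1],[0,0,0,0,0,-50,1],[0,0,0,0,0,-90,1],[0,0,0,0,0,-125,1],[0,0,0,0,0,-135,1],[0,0,0,0,0,-135,1],[0,0,0,0,0,-135,1]]]'
python3 - <<'E'
from h import *
go(.6025,-.280,.174,6.5)
E
```

```text
time: 37.2
tcp_pos: [0.6387, 0.1267, 0.0402]
orientation: [2.092, 2.343, 0.002]
force: [-0.4, -0.1, -0.3]
gripper_width: 0.0928
grasp_force: 0.0
time: 38.2
tcp_pos: [0.6378, 0.1265, 0.0391]
orientation: [-2.092, -2.343, 0.0]
force: [-3.6, 0.0, 4.7]
gripper_width: 0.0633
grasp_force: 30.0
time: 39.2
tcp_pos: [0.6372, 0.1266, 0.1726]
orientation: [-2.091, -2.343, 0.003]
force: [0.6, 0.1, -4.2]
gripper_width: 0.0634
grasp_force: 30.0
turn [-0.002  0.    -0.   ] shift [-400.1  -80.4   -1.1] t 39.2 tcp [0.6372 0.1266 0.1726] F [ 0.6  0.1 -4.2] w 0.0634 29.99593339394778
```

```bash
python3 -m creep '[[[0,0,0,-30,-6,0,1],[0,0,0,-75,-15,0,1],[0,0,0,-125,-25,0,1],[0,0,0,-175,-35,0,1],[0,0,0,-225,-45,0,1],[0,0,0,-275,-55,0,1],[0,0,0,-325,-65,0,1],[0,0,0,-370,-74,0,1],[0,0,0,-395,-79,0,1],[0,0,0,-402,-80.6,0,1]]]'
python3 -m creep '[[[0,0,0,0,0,0,1],[0,0,0,0,0,0,1],[0,0,0,0,0,0,1]]]'
python3 - <<'E'
from h import *
go(.6025,-.282,.0451,6.5)
E
```

```text
time: 40.45
tcp_pos: [0.6019, -0.2839, 0.1726]
orientation: [-2.095, -2.339, 0.002]
force: [-0.6, 0.4, -4.3]
gripper_width: 0.0636
grasp_force: 30.0
time: 40.83
tcp_pos: [0.6037, -0.2804, 0.174]
orientation: [-2.09, -2.345, -0.001]
force: [0.5, 1.1, -3.4]
gripper_width: 0.0634
grasp_force: 30.0
turn [ 0.    -0.001  0.001] shift [ -1.5  -1.4 128.9] t 40.825 tcp [ 0.6037 -0.2804  0.174 ] F [ 0.5  1.1 -3.4] w 0.0634 29.99602871015668
```

```bash
python3 -m creep '[[[0,0,0,-1.5,-1.4,20,1],[0,0,0,-1.5,-1.4,55,1],[0,0,0,-1.5,-1.4,90,1],[0,0,0,-1.5,-1.4,110,1],[0,0,0,-1.5,-1.4,119,1],[0,0,0,-1.5,-1.4,119,1],[0,0,0,-1.5,-1.4,119,1],[0,0,0,-1.5,-1.4,119,1]]]'
python3 - <<'E'
from h import *
go(.6025,-.282,.0451,6.5)
s=cam("side"); crop(s,380,200,120,140,4,"s8")
E
```

```text
time: 41.82
tcp_pos: [0.6026, -0.2839, 0.0561]
orientation: [2.091, 2.342, 0.001]
force: [0.0, 0.4, -3.9]
gripper_width: 0.0634
grasp_force: 30.0
turn [ 0.002  0.001 -0.   ] shift [ 1.9  0.1 11. ] t 41.825 tcp [ 0.6026 -0.2839  0.0561] F [ 0.   0.4 -3.9] w 0.0634 29.99601260293275
```

View pics/s8.png

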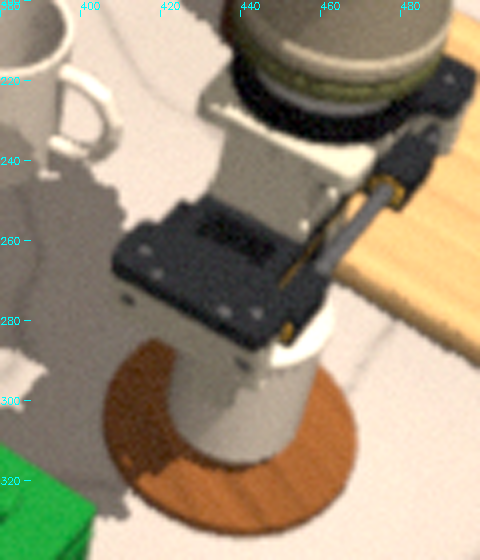

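The jar is upright just above the board, bottom at (440,315), with the board spanning columns 406–469. Lower it.

```bash
python3 -m creep '[[[0,0,0,1,0,3,1],[0,0,0,1,0,6,1],[0,0,0,1,0,8,1],[0,0,0,1,0,9,1],[0,0,0,1,0,10,1],[0,0,0,1,0,10,1],[0,0,0,1,0,10,1]]]'
python3 -m creep '[[[0,0,0,0,0,0.5,1],[0,0,0,0,0,0.5,1],[0,0,0,0,0,0.5,1]]]'
```

```text
time: 42.75
tcp_pos: [0.6019, -0.2827, 0.0452]
orientation: [2.092, 2.343, -0.0]
force: [-0.3, -0.3, -2.6]
gripper_width: 0.0636
grasp_force: 30.0
time: 43.12
tcp_pos: [0.6019, -0.2829, 0.045]
orientation: [2.092, 2.343, 0.0]
force: [-3.1, 0.9, 6.3]
gripper_width: 0.0632
grasp_force: 30.0
```

Contact. Release, lift, and move aside to check.

```bash
python3 -m creep '[[[0,0,0,0,0,-0.5,0.25],[0,0,0,0,0,-0.5,0.2],[0,0,0,0,0,-0.5,-0.3],[0,0,0,0,0,-0.5,-1],[0,0,0,0,0,-0.5,-1],[0,0,0,0,0,-0.5,-1],[0,0,0,0,0,-40,-1],[0,0,0,0,0,-90,-1],[0,0,0,0,0,-140,-1],[0,0,0,0,0,-160,-1]]]'
python3 -m creep '[[[0,0,0,-30,0,0,-1],[0,0,0,-75,-20,0,-1],[0,0,0,-120,-40,0,-1],[0,0,0,-165,-60,0,-1],[0,0,0,-210,-80,0,-1],[0,0,0,-240,-95,0,-1],[0,0,0,-240,-95,0,-1],[0,0,0,-240,-95,0,-1]]]'
python3 - <<'E'
from h import *
t=cam("top");s=cam("side")
for n,d in(("t",t),("s",s)): cv2.imwrite(f"pics/raw9{n}.png",d["image"][:,:,::-1])
f=lambda d,b,k:cv2.resize(d["image"][b[1]:b[1]+b[3],b[0]:b[0]+b[2],::-1],None,fx=k,fy=k,interpolation=cv2.INTER_CUBIC)
A=f(t,(145,250,80,75),5);B=f(t,(385,185,80,75),5);C=f(s,(150,150,320,90),2.5)
im=np.vstack([np.hstack([A,B]),f(s,(150,160,320,90),2.5)])
cv2.imwrite("pics/fin.png",np.clip(im*1.4,0,255).astype(np.uint8))
E
```

```text
time: 44.38
tcp_pos: [0.603, -0.2832, 0.2079]
orientation: [2.09, 2.34, 0.003]
force: [0.5, 0.5, -1.6]
gripper_width: 0.093
grasp_force: 0.0
time: 45.38
tcp_pos: [0.5351, -0.5309, 0.2042]
orientation: [-2.092, -2.343, -0.001]
force: [-0.4, 0.1, 0.4]
gripper_width: 0.0932
grasp_force: 0.0
```

View pics/fin.png

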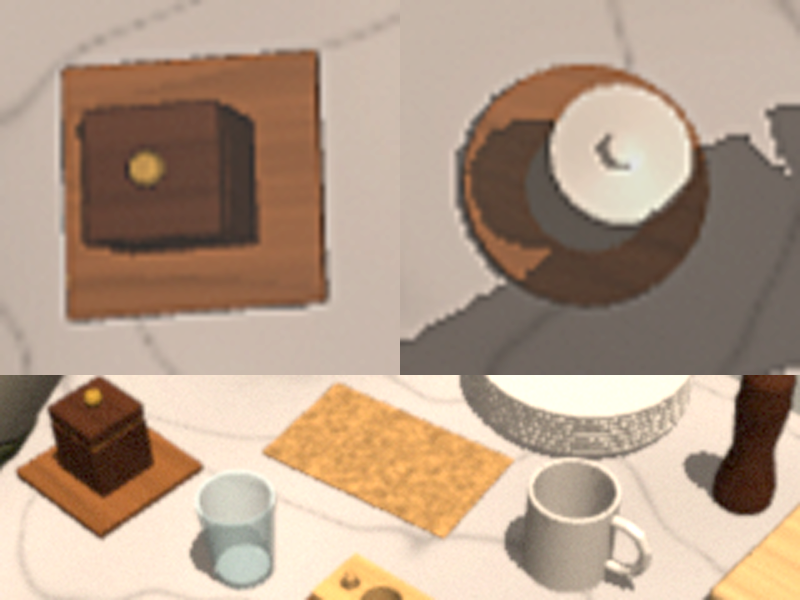

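The caddy (knob at top (174,283)) and the jar (lid centre at top (429,216)) both stand upright on their boards. The cork mat is empty, and the mug and tumbler are unmoved. Check the numbers.

```bash
python3 - <<'E'
from h import *
np.set_printoptions(precision=4,suppress=True)
t=imaging.get_image("top");s=imaging.get_image("side")
A=lambda p,z:np.array([p2w(t,145+a/5-.4,250+b/5-.4,z) for a,b in p]);B=lambda p,z:np.array([p2w(t,385+(a-400)/5-.4,185+b/5-.4,z) for a,b in p])
S=lambda p,z:np.array([p2w(s,150+a/2.5-.3,160+(b-375)/2.5-.3,z) for a,b in p])
b=A([(62,68),(318,52),(327,298),(69,320)],.01);print("board",b.mean(0));c=A([(82,106),(222,100),(222,240),(84,245)],.084)
ang=lambda w:np.degrees(np.arctan2(*(w[0]-w[3]+w[1]-w[2])[1::-1])); ang2=lambda w:np.degrees(np.arctan2(*(w[1]-w[0]+w[2]-w[3])[1::-1]))
print("caddy top",c.mean(0),"ang",ang(c),ang2(c),"board",ang(b),ang2(b),"knob",A([(146,168)],.097),S([(93,396)],.097))
print("side board",S([(18,470),(101,535),(202,466)],.01),"caddy base corner",S([(104,494)],.01),A([(258,243)],.01))
print("jar lid",B([(621,155)],.087),"round",B([(585.5,185.5)],.01))
# jar in side view
cv2.imwrite("pics/x.png",0*t["image"][:2,:2])
E
python3 - <<'E'
import sys; sys.path.insert(0,'.')
from h import *
s=imaging.get_image("side"); f=lambda b,k:cv2.resize(s["image"][b[1]:b[1]+b[3],b[0]:b[0]+b[2],::-1],None,fx=k,fy=k,interpolation=cv2.INTER_CUBIC)
cv2.imwrite("pics/fin2.png",np.clip(f((250,220,250,150),3)*1.4,0,255).astype(np.uint8)); print(w2p(s,[[.6025,-.28,.103],[.4570,.2902,.097]]))
E
```

```text
board [0.4575 0.2902 0.01  ]
caddy top [0.4552 0.29   0.084 ] ang 1.7438825066981962 -88.91716027598672 board 3.0187988040427105 -86.94827730022259 knob [[0.4558 0.2894 0.097 ]] [[0.4546 0.2876 0.097 ]]
side board [[0.3968 0.3458 0.01  ]
 [0.4007 0.2266 0.01  ]
 [0.5174 0.2328 0.01  ]] caddy base corner [[0.433  0.2659 0.01  ]] [[0.4289 0.2599 0.01  ]]
jar lid [[ 0.5991 -0.2803  0.087 ]] round [[ 0.6022 -0.2795  0.01  ]]
[[444.79193654 274.39823662]
 [187.08664881 167.02327041]]
```

View pics/fin2.png

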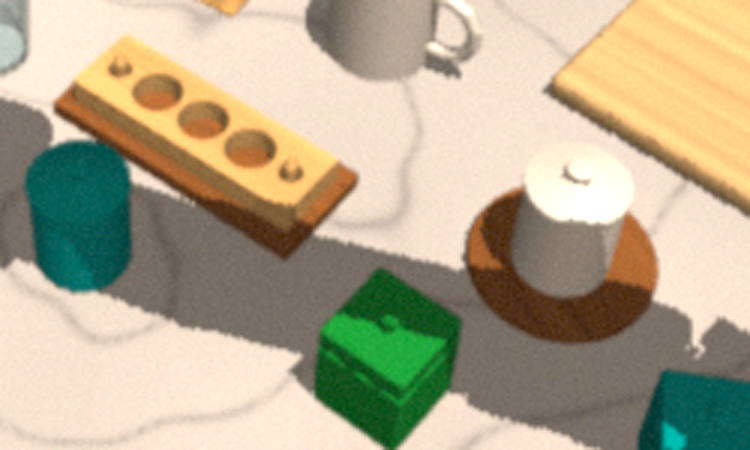

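The rack is flat on its stand with both dowels through, the jar is upright on the round board about 3 mm off centre, and the caddy is about 2 mm and 1–2° off. Hand in.

```bash
python3 -c "
from h import *
print(r.hand_in())"
```

```text
the job is handed in; nothing more can be done
None
```

The job is handed in at about 45 s on the robot's clock: the jar is upright on the round board (about 3 mm off centre), the caddy is on the square board (about 2 mm and 1–2° off), the egg rack is flat on its stand with both dowels through, and the mug and tumbler were left where they stood; one grasp of the rack closed on air because the fingertips sat higher than stated, and the second held.

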